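# Third hand: hold the matching bow handle on the drawer front

### The job

The small wooden spoon drawer on the mat needs its new handle: of the three black bow handles take the one whose two spigots match the two holes in the drawer's front, leave the other two lying where they are, put both spigots into the holes and bring both feet flat against the front. Then be the third hand for the colleague who drives the screws from inside the drawer: press the handle straight at the front with a steady push of about 12 N (no less than 7, no more than 18), and finish the program like that, still gripping the handle and pressing; do not let go. Pick it up, never shove the drawer with more than 30 N, touch the drawer with nothing but the handle at the end, and do not knock over or shift the things around.

Things in the scene. Friction and masses are not known exactly. Their poses are not given: they have to be found in the camera images.
- handle_96: black bow handle lying flat: bar 12 mm thick (x) and 14 mm high, two legs 42 mm long along +x to feet 20 x 14 mm, each with a bright round spigot, 8 mm in diameter, 10 mm long, tapered nose. Spigots 96 mm apart, 116 mm over all along y. The one that fits, 0.12 kg. Origin: middle of the bar's underside; x from bar to feet, y along the bar, z up
- handle_64: black bow handle lying flat: bar 12 mm thick (x) and 14 mm high, two legs 42 mm long along +x to feet 20 x 14 mm, each with a bright round spigot, 8 mm in diameter, 10 mm long, tapered nose. Spigots 64 mm apart, 84 mm over all along y. Too short. Origin: middle of the bar's underside; x from bar to feet, y along the bar, z up
- handle_128: black bow handle lying flat: bar 12 mm thick (x) and 14 mm high, two legs 42 mm long along +x to feet 20 x 14 mm, each with a bright round spigot, 8 mm in diameter, 10 mm long, tapered nose. Spigots 128 mm apart, 148 mm over all along y. Too long. Origin: middle of the bar's underside; x from bar to feet, y along the bar, z up
- handle_96_feet (a point): on handle_96, midway between the two feet, in the plane of their faces, at the height of the spigots' axes (48 mm from the bar's centre line along the handle's +x, 7 mm above its underside). Axes as the handle's. It lies on front_mid when the handle is seated
- drawer: open wooden drawer, 240 mm wide, 160 deep, front 80 high and 12 thick, on a 4 mm mat, front toward the robot (turned up to 0.18 rad). Origin: middle of the front face's lower edge; x level, into the drawer (push direction), y along the front, z up. The soft mat lets it give along x, 1 mm for each 2 N, up to 20 mm; it springs back and cannot move otherwise
- front_mid (a point): on the drawer: the point midway between the two holes, on the outer face of the front, 50 mm above the front's lower edge and 30 mm below its upper edge; axes as the drawer's. The holes, with brass rims flush with the face, are 11 mm in diameter, 48 mm either side of this point along y, through the 12 mm front.
- cup_stack: stack of white paper cups, 70 mm wide, 150 mm high, left of the work; leave it. Origin at the centre of its underside.
- squeeze_yellow: yellow squeeze bottle, 58 mm wide, 206 mm high, left of the drawer; leave it. Origin at the centre of its underside.
- cinnamon: small spice jar with a dark cap, 41 mm wide, 105 mm high, right of the drawer, behind the food warmer; leave it. Origin at the centre of its underside.

How it is judged (in metres and radians):
On the way, in this order (a step that is already met when the one before it is completed fails the run):
1. the handle that fits is picked up off the table (height (world z) of handle_96 above 0.03 m and contact force between the fingers and handle_96 above 0.5 N), for 0.2 s.
2. both its spigots are in the two holes (x of handle_96_feet in the frame of front_mid above -0.007 m and y of handle_96_feet in the frame of front_mid between -0.004 and 0.004 m and z of handle_96_feet in the frame of front_mid between -0.004 and 0.004 m and angle between the x axis of handle_96 and the x axis of drawer, either way round below 0.08 rad), for 0.1 s.
At the end, for the whole second after the job is handed in: The fitting handle is seated: feet within 2.5 mm of the front, spigots within 4 mm of the hole centres, square within 0.04 rad, level within 0.12 rad; still held (TCP within 45 mm of the bar), at rest, pressing the drawer with 7 to 18 N; the robot itself does not touch the drawer (x of handle_96_feet in the frame of front_mid between -0.0025 and 0.0025 m and y of handle_96_feet in the frame of front_mid between -0.004 and 0.004 m and z of handle_96_feet in the frame of front_mid between -0.004 and 0.004 m and angle between the x axis of handle_96 and the x axis of drawer, either way round below 0.04 rad and angle between the z axis of handle_96 and the z axis of drawer, either way round below 0.12 rad and contact force between handle_96 and drawer between 7 and 18 N and contact force between the fingers and handle_96 above 4 N and distance between the grasp point and handle_96 below 0.045 m and contact force between each of the arm, the fingers and drawer below 0.5 N and linear speed of handle_96 below 0.01 m/s); the arm keeps its last pose, push and grip.
It fails at once if the drawer is shoved with more than 30 N (contact force between any of handle_96, the fingers, the arm and drawer above 30 N).
It fails at once if one of the other two handles is moved by more than 30 mm (distance of any of handle_64, handle_128 from where it was at the start of the episode above 0.03 m).
It fails at once if a bystander is shifted by more than 30 mm or tipped (distance of any of cup_stack, squeeze_yellow, cinnamon from where it was at the start of the episode above 0.03 m or angle between any of cup_stack, squeeze_yellow, cinnamon's own z axis and vertical above 0.4 rad).
It also fails if it takes over 45 s, if anything falls off the work surface, if the arm or the gripper's body presses on something with over 40 N, if the wrist force passes 120 N, or if a joint passes its speed limit or range.

### The arm

A 6-joint arm with a two-finger parallel gripper is mounted at the origin on a cart in front of the work surface, level with it; the furniture and walls round the work are solid. World frame = base frame: x ahead of the robot, y to its left, z up, the work surface at z = 0. Lengths are in mm, angles in rad, forces in N, time in s.
With the tool pointing down it reaches from about 275 to 750 mm from the base axis. Payload 10.2 kg.
Tool frame: the origin (TCP) lies between the finger pads, 19 mm behind the fingertips; this is the grasp point; z points along the fingers, y is the direction in which the jaws open and shut (so a half turn about z gives the same grasp; the last joint's range is limited). The gripper opens to 85 mm and grips with 20 to 120 N. Pads are 22 mm wide; open, the fingers measure 114 mm over their backs; the gripper's body (76 mm by 85 mm) begins 54 mm behind the grasp point. The pads swing forward as they close: fully open they stand 13 mm farther back than shut.
Start: joints at [1.031, 0.313, 1.498, -0, 1.331, -0.223], TCP at [163.565, 498.877, 249.994] pointing down, gripper open.
Joint ranges: [-2.94, 2.94], [-0.97, 2.17], [0.19, 2.56], [-1.23, 4.37], [0.02, 3.11], [-2.88, 2.88]. Speed limits (rad/s): [2.39, 2.39, 3.01, 3.14, 3.14, 3.14].

### API

Orientations are given as a unit quaternion [w, x, y, z].
In Python, from rig import sensors, capture, order gives the robot as it stands. The module is installed in compiled form; this text tells all that it offers.
- The arm moves only by the tool play_rows, never from a script. Its argument "deltas" is a list of rows, each a list of 7 numbers: the shift along the world's x, y, z in units of 40 mm (1.0 is 40 mm), then the turn, a rotation vector about the world's x, y, z in units of 6 degrees (1.0 is 6 degrees), then the opening, from -1 (shut) to 1 (fully open). A call has 1 to 8 rows; each row shifts and turns the commanded pose from where the row before left it; what a row does not reach is not made up. A row lasts 1/12 s, in which the tool goes at most 41.7 mm and 7.16 degrees, less where a joint would pass 70% of its speed; a pose out of reach is approached as far as the arm can. A call is refused whole if a number of a shift passes 1 or a number of a turn 1, either way. A call with a gripper value outside its range is refused whole. The fingers move at their own pace and stop on an object; "squeeze" is the grip in N (left out, the last holds). Time passes only in rows, so rows that do not move let the fingers close. It gives the time, the measured TCP pose, the force and the opening at its end, in the units of the state.
- sensors.sense(): the state, without advancing time (a new reading comes with each control period).
- capture(name): name is "side" or "top"; returns a dict with "pixels" (400x640x3 uint8, red, green, blue), "z_map" (400x640 float32, mm along the optical axis (not along the pixel's ray), 0 where there is no reading), "fx", "fy", "cx", "cy" (pixels), "eye" and "rotation" of the camera in the world. Camera axes: x right, y down, z forward; pixel columns grow to the right and rows downward; lengths in mm; the calibration is good to about 2 mm. A picture is of the moment at which its call begins.
- order.finish_job(): hands the job in, once; it reports no verdict.
The state is a dict: "time_s": time; "joints": joint angles; "dq": joint speeds; "tau": joint torques, N m; "eef_pos": TCP position; "ee_rot": TCP orientation; "force": force on the tool from outside, world axes, zero at the start; "wrist_torque": the same for the moment, N m; "grip_width": opening from 0.0 (shut) to 1.0 (fully open).
Only numpy, scipy, OpenCV 4.12 (cv2) and the standard library are available. Lean on these libraries where they do the work, as an engineer would, in place of code of your own. Each camera call takes 0.05 s, during which the arm holds its last target. There are 200 camera calls.

## Working session

There is one attempt and no reset: what is moved stays moved. The work goes in short steps, Python scripts to look and compute and a tool call to move; the robot and the scene stay as the last step left them, time stands still between calls to the robot, and variables do not carry over. Pictures are saved under pics/ and viewed, about 8 in all and at most 12, crops included, and the job is handed in when it is done.

Besides the shell and the picture viewer there is one more tool, called after ">>>" as name(argument=value, ...), one argument or row to a line, values as JSON. play_rows: Moves the arm, as the interface text tells. Its arguments: {"type":"object","properties":{"deltas":{"type":"array","items":{"type":"array","items":{"type":"number"}}},"squeeze":{"type":"number"}},"required":["deltas"]}

```bash
mkdir -p pics; cat > h.py <<'E'
import numpy as np, cv2
from rig import sensors, capture, order
def shot(n,f):
    c=capture(n); cv2.imwrite('pics/'+f,c['pixels'][:,:,::-1]); np.savez('pics/'+f[:-4],**c); return c
def cloud(c):
    v,u=np.mgrid[:400,:640]; z=c['z_map']
    P=np.stack([(u-c['cx'])/c['fx']*z,(v-c['cy'])/c['fy']*z,z],-1)
    return P@np.array(c['rotation']).T+np.array(c['eye'])
def ray(c,u,v,plane,val):
    d=np.array(c['rotation'])@np.array([(u-c['cx'])/c['fx'],(v-c['cy'])/c['fy'],1]); e=np.array(c['eye'])
    return e+d*(val-e[plane])/d[plane]
E
python3 - <<'E'
from h import *
for n in('top','side'):
    c=shot(n,n+'1.png'); print(n,c['fx'],c['cx'],c['cy'],c['eye'],np.round(c['rotation'],3).tolist())
print(sensors.sense())
E
```

```text
top 401.9145110905901 322.07682591460264 197.94391244710118 [ 313.51540099  216.57339108 1063.259316  ] [-0.063, 0.709, -0.7, 0.062]
side 484.5943863792267 327.23932101325653 189.9986602904504 [ 427.14327472 1173.0480631   701.58168366] [0.015, -0.036, 0.882, -0.469]
{'time_s': 0.1, 'joints': array([ 1.03057353e+00,  3.13402972e-01,  1.49834035e+00,  1.52015052e-05,
        1.33099595e+00, -2.23393564e-01]), 'dq': array([-0.00212552, -0.00376129, -0.00240904, -0.00087706,  0.00214889,
       -0.00124327]), 'tau': array([ 3.15979414e-03, -4.12893963e+01, -2.60142267e+01, -1.47546830e-04,
        3.02021297e-03, -2.03579293e-05]), 'eef_pos': array([163.46644185, 498.69307555, 249.49553914]), 'ee_rot': array([-2.20464320e-04,  1.57754636e-01,  9.87478175e-01, -5.29274006e-04]), 'force': array([-0.26900109, -0.29319668, -0.16672344]), 'wrist_torque': array([ 0.01698268, -0.05414006, -0.01291103]), 'grip_width': 1.0002017806262313}
```

View pics/top1.png

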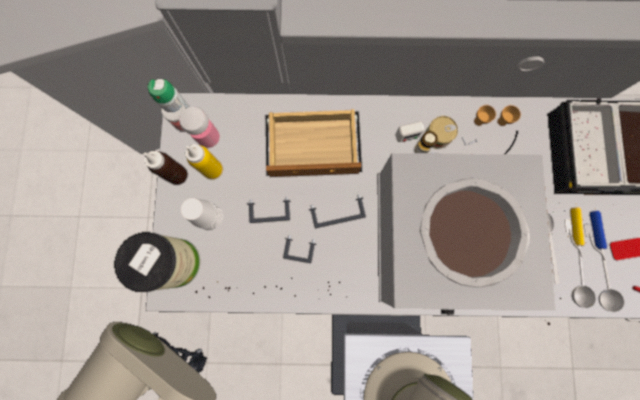

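View pics/side1.png

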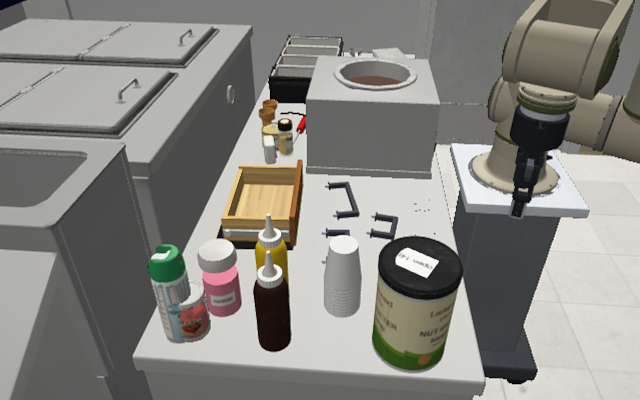

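The top view (image up = +x, left = +y) shows the drawer front at rows ~170. The handles sit at (269,212), ~42 px wide, which is the 96. The 128 is at (338,215) and the 64 at (299,252). The side view shows the drawer front edge-on at (297,200), with the bottles and cups nearer the camera.

```bash
cat > h.py <<'E'
import numpy as np, cv2
from scipy.spatial.transform import Rotation as R
from rig import sensors, capture, order
def shot(n,f):
    c=capture(n); cv2.imwrite('pics/'+f,c['pixels'][:,:,::-1]); np.savez('pics/'+f[:-4],**c); return c
def rot(c):
    return R.from_quat(np.array(c['rotation']),scalar_first=True).as_matrix()
def cloud(c):
    v,u=np.mgrid[:400,:640]; z=c['z_map']
    P=np.stack([(u-c['cx'])/c['fx']*z,(v-c['cy'])/c['fy']*z,z],-1)
    return P@rot(c).T+np.array(c['eye'])
def ray(c,u,v,val,plane=2):
    d=np.stack([(np.asarray(u)-c['cx'])/c['fx'],(np.asarray(v)-c['cy'])/c['fy'],np.ones(np.shape(u))],-1)@rot(c).T; e=np.array(c['eye'])
    return e+d*((val-e[plane])/d[...,plane])[...,None]
E
python3 - <<'E'
from h import *
c=np.load('pics/top1.npz'); P=cloud(c); print(np.round(rot(c),3).tolist())
g=cv2.cvtColor(c['pixels'],cv2.COLOR_RGB2GRAY)
for p in [(230,300),(205,300),(150,310),(170,312),(115,312)]: print(p,P[p].round(1),c['pixels'][p])
m=((g<120)).astype(np.uint8); m[:185]=0;m[275:]=0;m[:,:235]=0;m[:,375:]=0
n,l,s,_=cv2.connectedComponentsWithStats(m)
for i in range(1,n):
    if s[i,4]<80: continue
    v,u=np.nonzero(l==i); w=ray(c,u,v,14.)
    r=cv2.minAreaRect(w[:,:2].astype(np.float32)); print(s[i],r,np.median(P[l==i],0).round(1))
s1=P[...,2]
cr=cv2.resize(c['pixels'][95:275,230:390],None,fx=4.4,fy=3.3*4/3,interpolation=cv2.INTER_CUBIC)[:, :, ::-1]
d=np.load('pics/side1.npz')
s=cv2.resize(d['pixels'][150:275,200:420],None,fx=3.2,fy=3.2,interpolation=cv2.INTER_CUBIC)[:,:,::-1]
cv2.imwrite('pics/c1.png',cv2.resize(cr,(530,596)))
cv2.imwrite('pics/c2.png',s)
E
```

```text
[[0.013, -0.984, 0.176], [-1.0, -0.013, 0.004], [-0.002, -0.176, -0.984]]
(230, 300) [417.  278.2  -3.1] [202 193 188]
(205, 300) [483.9 279.7  -0.8] [201 193 188]
(150, 310) [632.5 255.1  14.9] [218 179 125]
(170, 312) [565.1 247.3  62.1] [71 45 25]
(115, 312) [716.5 250.1  55.1] [132 105  65]
[310 198  55  30 347] ((462.518310546875, 179.51129150390625), (53.473968505859375, 138.8062286376953), 12.903870582580566) [448.5 172.7  12.8]
[248 200  42  23 316] ((463.9702453613281, 360.1879577636719), (53.636314392089844, 108.66902923583984), 5.180112838745117) [447.9 358.   13. ]
[283 238  32  25 246] ((362.2262878417969, 280.5936584472656), (74.39035034179688, 52.10434341430664), 79.92182159423828) [350.2 284.8  13.1]
```

View pics/c1.png

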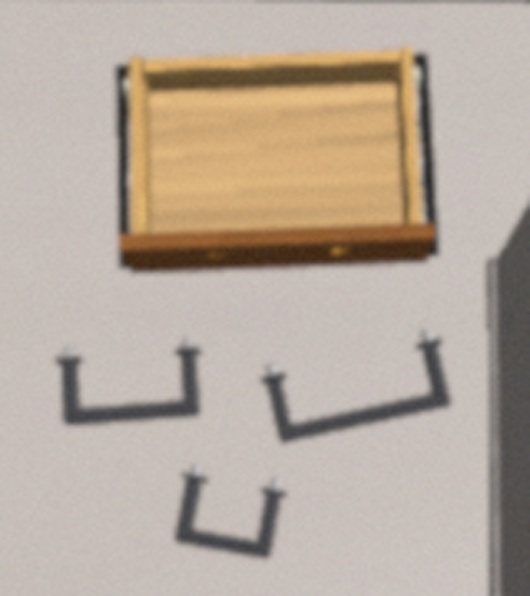

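View pics/c2.png

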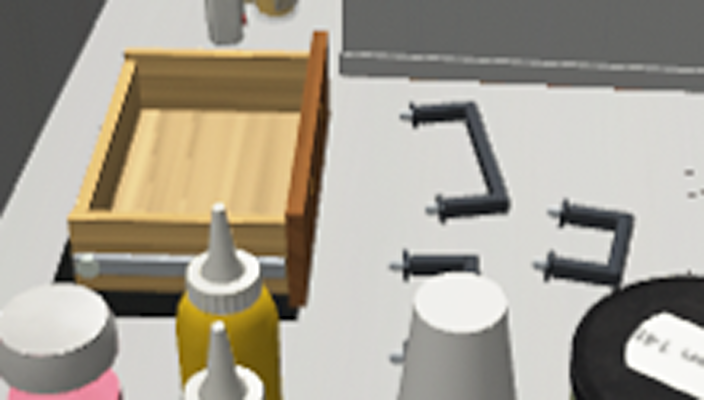

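The crop shows the brass rims on the dark front at about (217,255) and (338,250), i.e. original (295.5,172) and (332,170.5). Handle_96 is complete at lower left, with its feet toward the drawer.

```bash
cat > meas.py <<'E'
from h import *
def drawer(c,roi=(255,370,155,185)):
    u0,u1,v0,v1=roi
    im=c['pixels'].astype(float)
    # brass: excess green relative to row neighbours of the front
    g=im[...,1]; out=[]
    # front top edge line (light wood/outer -> top) and bottom line: column-wise half-gradient
    for u in range(275,352,3):
        print(u,[int(x) for x in g[158:182,u]])
if __name__=='__main__':
    c=dict(np.load('pics/top1.npz')); drawer(c)
    print(c['pixels'][166:178,290:302,1]); print(c['pixels'][166:178,326:338,1])
    # handle 96
    g=cv2.cvtColor(c['pixels'],cv2.COLOR_RGB2GRAY).astype(float)
    u=np.arange(256,284); 
    # bar darkness centroid
    w=np.clip(190-g[208:226,256:284],0,None); w[w<15]=0; v=(w*np.arange(208,226)[:,None]).sum(0)/w.sum(0)
    p=ray(c,u.astype(float),v,14.); k=np.polyfit(p[:,1],p[:,0],1); print('bar x=',k, 'deg',np.degrees(np.arctan(-k[0])))
    for a,b in((244,256),(282,296)):
        w=np.clip(190-g[204:215,a:b],0,None); w[w<15]=0; vv=np.arange(204,215); uu=(w*np.arange(a,b)).sum(1)/w.sum(1)
        p=ray(c,uu,vv.astype(float),14.); k=np.polyfit(p[:,0],p[:,1],1); print('leg y at x=464',np.polyval(k,464),np.degrees(np.arctan(k[0])))
E
python3 meas.py
```

```text
275 [148, 147, 147, 148, 150, 150, 148, 125, 102, 96, 95, 83, 65, 53, 46, 42, 44, 44, 80, 144, 184, 193, 190, 191]
278 [171, 166, 159, 156, 162, 163, 156, 128, 102, 97, 96, 84, 64, 47, 43, 45, 44, 51, 93, 149, 184, 190, 187, 190]
281 [166, 163, 158, 162, 162, 163, 157, 128, 102, 97, 95, 83, 63, 51, 43, 41, 46, 52, 91, 151, 185, 191, 189, 190]
284 [166, 163, 160, 161, 164, 166, 150, 120, 100, 98, 94, 83, 65, 45, 45, 47, 44, 56, 104, 154, 185, 192, 188, 188]
287 [163, 162, 159, 162, 162, 165, 147, 118, 100, 100, 95, 77, 56, 42, 48, 43, 42, 61, 110, 156, 184, 190, 190, 189]
290 [161, 159, 159, 157, 164, 164, 148, 120, 101, 95, 94, 73, 54, 44, 47, 45, 46, 64, 114, 165, 185, 191, 192, 191]
293 [165, 161, 158, 160, 164, 163, 141, 111, 97, 97, 92, 76, 59, 61, 65, 49, 47, 65, 125, 170, 186, 191, 191, 191]
296 [164, 160, 158, 163, 166, 165, 142, 109, 95, 92, 87, 70, 51, 58, 58, 53, 45, 72, 127, 168, 187, 191, 192, 190]
299 [164, 160, 160, 162, 164, 163, 136, 102, 92, 92, 87, 73, 54, 46, 43, 44, 47, 84, 146, 186, 191, 189, 190, 188]
302 [162, 158, 160, 162, 165, 166, 137, 100, 92, 93, 81, 62, 
[... 2582 characters left out ...]
87  84  85  81  75  81]
 [ 72  67  64  67  67  67  67  62  66  62  61  58]
 [ 49  51  53  52  66  77  75  63  63  59  51  46]
 [ 40  46  45  57  88 106  95  79  68  54  48  40]
 [ 46  42  42  59  82  95  87  73  60  53  44  41]
 [ 41  44  45  50  61  66  60  49  49  48  49  45]
 [ 52  50  46  52  49  53  51  57  55  53  59  60]
 [ 83  82  83  85  89  95  93  92  94  93 101 104]
 [148 144 144 150 148 149 151 155 151 151 154 158]
 [185 181 184 185 183 185 184 184 185 184 188 184]
 [194 189 192 190 190 191 192 190 193 191 191 190]]
bar x= [-9.24468793e-02  4.75981564e+02] deg 5.281803305346516
leg y at x=464 408.44975869007504 5.24953145635716
leg y at x=464 312.89433809224204 5.406747249281512
```

```bash
cat > dr.py <<'E'
from h import *
def drawer(c,us=range(272,355)):
    im=c['pixels'].astype(float); g=im[...,1]; V=[];U=[]
    for u in us:
        col=g[163:176,u]
        for i in range(len(col)-1):
            if col[i]>=70>col[i+1] : V.append(163+i+(col[i]-70)/(col[i]-col[i+1])); U.append(float(u)); break
    U=np.array(U);V=np.array(V)
    k=np.polyfit(U,V,1); ok=abs(V-np.polyval(k,U))<.5; U,V=U[ok],V[ok]
    p=ray(c,U,V,84.); k=np.polyfit(p[:,1],p[:,0],1)
    th=np.arctan(-k[0]); H=[]
    n=np.array([np.cos(th),np.sin(th),0]); off=k[1]*np.cos(th)
    b=im[...,1]-im[...,2]*0.0
    for (a,e,v0,v1) in((289,301,170,175),(326,339,169,174)):
        w=g[v0:v1,a:e]-52; w[w<0]=0
        vv,uu=np.mgrid[v0:v1,a:e]; u=(w*uu).sum()/w.sum(); v=(w*vv).sum()/w.sum()
        d=rot(c)@np.array([(u-c['cx'])/c['fx'],(v-c['cy'])/c['fy'],1]); E=c['eye']
        q=E+d*(off-n@E)/(n@d); H.append(q); print('hole px',u,v,q.round(1))
    m=(H[0]+H[1])/2; print('yaw deg',np.degrees(th),'mid',m.round(1),'dist',np.linalg.norm(H[0]-H[1]))
    return th,m
if __name__=='__main__': drawer(dict(np.load('pics/top1.npz')))
E
python3 dr.py
```

```text
hole px 294.025 171.10833333333332 [561.1 293.1  63.7]
hole px 331.8888888888889 170.45267489711935 [566.2 196.2  55.6]
yaw deg 2.95578477196986 mid [563.6 244.6  59.6] dist 97.43647592731196
```

>>> play_rows(
  deltas=[
    [0.9,-0.45,0,0,0,-1,1],
    [0.9,-0.45,0,0,0,-1,1],
    [0.9,-0.45,0,0,0,-1,1],
    [0.9,-0.45,0,0,0,-1,1],
    [0.9,-0.45,0,0,0,-1,1],
    [0.9,-0.45,0,0,0,-1,1],
    [0.9,-0.45,0,0,0,-1,1],
    [0,0,0,0,0,-1,1],
  ],
)

```text
time_s: 0.77
eef_pos: [420.6, 369.4, 249.1]
ee_rot: [0.001, 0.55, 0.835, -0.0]
force: [0.4, 1.0, -0.0]
grip_width: 0.999
```

>>> play_rows(
  deltas=[
    [0.575,-0.265,-0.7,0,0,-1,0],
    [0,0,-0.9,0,0,-1,0],
    [0,0,-0.9,0,0,-0.98,0],
    [0,0,-0.9,0,0,0,0],
    [0,0,-0.9,0,0,0,0],
    [0,0,0,0,0,0,0],
  ],
)

```text
time_s: 1.27
eef_pos: [435.3, 360.4, 71.4]
ee_rot: [-0.002, 0.669, 0.743, -0.006]
force: [-0.7, -0.1, -0.7]
grip_width: 0.499
```

```bash
python3 - <<'E'
from h import *
s=sensors.sense(); print(s['eef_pos'],R.from_quat(s['ee_rot'],scalar_first=True).as_matrix().round(3).tolist(),s['force'],s['grip_width'])
E
```

```text
[435.33330354 360.39036816  71.44205235] [[-0.104, 0.995, -0.011], [0.995, 0.104, -0.006], [-0.005, -0.011, -1.0]] [-0.70527373 -0.07208485 -0.71960139] 0.4986992344587764
```

>>> play_rows(
  deltas=[
    [0,0,0,0,0,0,0],
    [0,0,0,0,0,0,0],
    [0,0,0,0,0,0,0],
  ],
)

```text
time_s: 1.52
eef_pos: [439.6, 363.0, 80.5]
ee_rot: [0.001, 0.669, 0.743, 0.002]
force: [-0.1, -0.0, 1.1]
grip_width: 0.501
```

```bash
cat > s.py <<'E'
from h import *
s=sensors.sense(); M=R.from_quat(s['ee_rot'],scalar_first=True).as_matrix(); print(s['time_s'],s['eef_pos'].round(2),'jaw yaw',np.degrees(np.arctan2(M[1,1],M[0,1])).round(2),'tool z',M[:,2].round(4),'F',s['force'].round(2),'T',s['wrist_torque'].round(3),'w',round(s['grip_width'],3))
E
python3 s.py
```

```text
1.5167 [439.64 362.95  80.53] jaw yaw 5.98 tool z [ 0.0037  0.002  -1.    ] F [-0.09 -0.03  1.12] T [-0.015 -0.02   0.047] w 0.501
```

>>> play_rows(
  deltas=[
    [0.1,-0.1,-0.5,0,0,-0.11,0],
    [0,0,-0.5,0,0,0,0],
    [0,0,-0.3,0,0,0,0],
    [0,0,0,0,0,0,0],
    [0,0,0,0,0,0,0],
    [0,0,0,0,0,0,0],
  ],
)

```text
time_s: 2.02
eef_pos: [443.3, 358.8, 27.5]
ee_rot: [0.0, 0.674, 0.739, 0.001]
force: [-0.3, -0.2, -0.1]
grip_width: 0.498
```

```bash
python3 s.py
```

```text
2.0167 [443.25 358.77  27.51] jaw yaw 5.32 tool z [ 0.0021  0.0011 -1.    ] F [-0.32 -0.16 -0.08] T [-0.003 -0.064  0.093] w 0.498
```

>>> play_rows(
  deltas=[
    [0,0,-0.13,0,0,0,0],
    [0,0,0,0,0,0,-0.5],
    [0,0,0,0,0,0,-1],
    [0,0,0,0,0,0,-1],
    [0,0,0,0,0,0,-1],
    [0,0,0,0,0,0,-1],
    [0,0,0,0,0,0,-1],
    [0,0,0,0,0,0,-1],
  ],
  squeeze=70,
)

```text
time_s: 2.68
eef_pos: [442.8, 358.4, 21.3]
ee_rot: [0.0, 0.674, 0.739, 0.0]
force: [-1.9, -0.9, 5.1]
grip_width: 0.118
```

```bash
python3 s.py
```

```text
2.6833 [442.76 358.4   21.27] jaw yaw 5.31 tool z [ 5.e-04  3.e-04 -1.e+00] F [-1.95 -0.9   5.14] T [-0.077  0.155  0.002] w 0.118
```

>>> play_rows(
  deltas=[
    [0,0,0.4,0,0,0,-1],
    [0,0,0.4,0,0,0,-1],
    [0,0,0.4,0,0,0,-1],
    [0.1,-0.5,0,0,0,-0.1,-1],
    [0.2,-0.7,0,0,0,-0.1,-1],
    [0.2,-0.7,0,0,0,-0.1,-1],
    [0.2,-0.7,0,0,0,-0.09,-1],
    [0.2,-0.35,0,0,0,0,-1],
  ],
)

```text
time_s: 3.35
eef_pos: [478.6, 237.8, 68.4]
ee_rot: [-0.0, 0.689, 0.725, -0.001]
force: [-0.2, 0.4, -1.7]
grip_width: 0.119
```

>>> play_rows(
  deltas=[
    [0,0,0,0,0,0,-1],
    [0,0,0,0,0,0,-1],
    [0,0,0,0,0,0,-1],
    [0,0,0,0,0,0,-1],
    [0,0,0,0,0,0,-1],
    [0,0,0,0,0,0,-1],
  ],
)

```text
time_s: 3.85
eef_pos: [478.2, 240.9, 68.7]
ee_rot: [-0.0, 0.688, 0.726, -0.0]
force: [-1.1, -0.4, -1.4]
grip_width: 0.122
```

```bash
python3 s.py; python3 - <<'E'
from h import *
c=shot('top','top2.png'); d=shot('side','side2.png')
a=cv2.resize(c['pixels'][145:235,255:385],None,fx=6,fy=6,interpolation=cv2.INTER_CUBIC)[:,:,::-1]
cv2.imwrite('pics/c3.png',a)
a=cv2.resize(d['pixels'][130:275,210:400],None,fx=4,fy=4,interpolation=cv2.INTER_CUBIC)[:,:,::-1]
cv2.imwrite('pics/c4.png',a)
E
```

```text
3.85 [478.24 240.91  68.74] jaw yaw 3.03 tool z [-1.e-04  1.e-04 -1.e+00] F [-1.13 -0.44 -1.39] T [-0.013  0.056  0.018] w 0.122
```

View pics/c3.png

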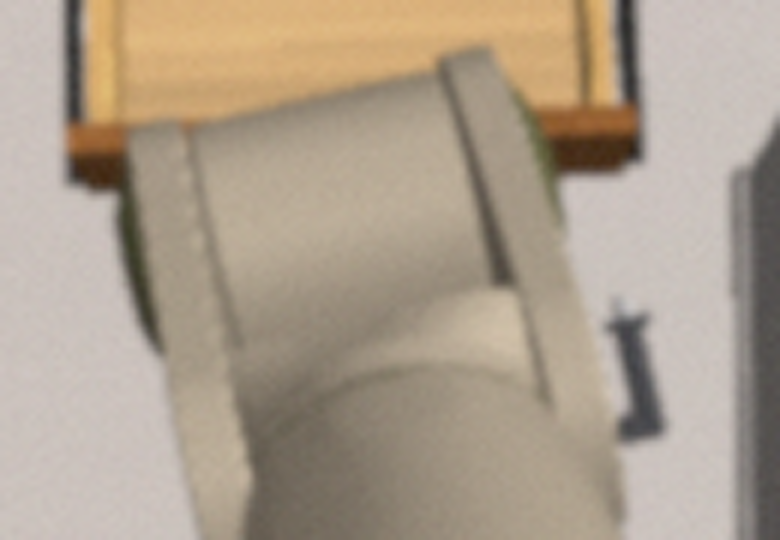

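View pics/c4.png

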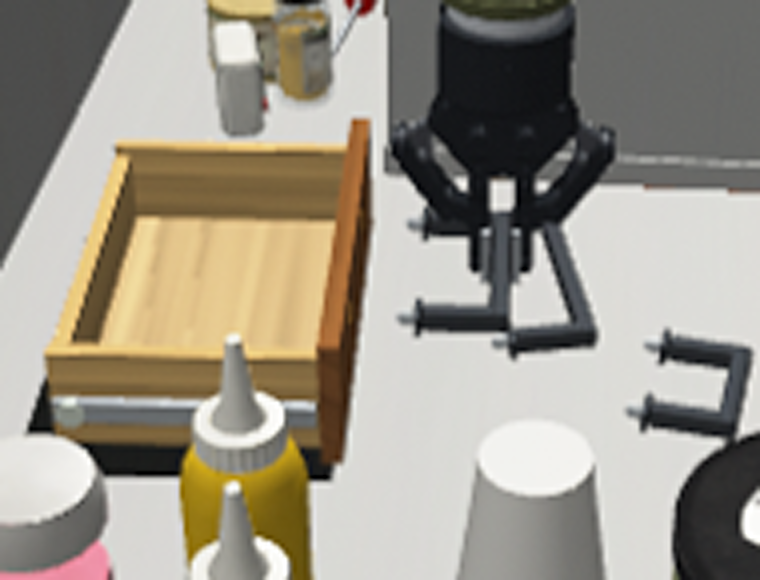

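The top view is blocked by the arm. In the side crop the handle is held level, with spigots at about (405,320) and (415,225), and the front face and rims show at a glancing angle near (348,320) and (358,250).

```bash
python3 - <<'E'
from h import *
c=dict(np.load('pics/top1.npz')); im=c['pixels'].astype(float)
# front top face ends: rows along v~167 line, orange score R-B
s=im[...,0]-im[...,2]
for v in (166,167,168,169):
    print(v,s[v,262:272].astype(int),s[v,354:368].astype(int))
# edges with linear interp at half level
def end(v,a,b,lev=40):
    r=s[v,a:b]; i=[k for k in range(len(r)-1) if (r[k]-lev)*(r[k+1]-lev)<0]; return [a+k+(lev-r[k])/(r[k+1]-r[k]) for k in i]
for v in (166,167,168,169):
    print(v,[ray(c,np.array(u),float(v),84.).round(1).tolist() for u in end(v,260,275)+end(v,352,368)])
d=dict(np.load('pics/side2.npz'))
a=d['pixels'][155:250,285:320]
cv2.imwrite('pics/c5.png',np.hstack([cv2.resize(x[:,:,::-1],None,fx=6,fy=6,interpolation=cv2.INTER_CUBIC) for x in (d['pixels'][157:252,282:330],np.load('pics/side1.npz')['pixels'][157:252,282:330])]))
E
```

```text
166 [ 15  16  18  29  58  81  86  90  96 100] [90 90 89 94 92 93 72 34 12 13 15 13 15 12]
167 [ 15  14  19  36  67  94 100 100 100 103] [67 69 72 67 69 65 52 20 11 13 12 13 14 15]
168 [ 14  17  19  35  69  94 103 102 101 100] [47 50 48 54 47 47 30 10 11 12 12 11 12 15]
169 [14 15 18 35 66 94 95 92 95 92] [43 49 41 50 42 37 18  7  9 11 11 14 12 12]
166 [[568.4, 363.9, 84.0], [571.5, 124.2, 84.0]]
167 [[565.8, 364.4, 84.0], [568.9, 125.3, 84.0]]
168 [[563.2, 364.2, 84.0], [566.2, 127.8, 84.0]]
169 [[560.6, 364.1, 84.0], [563.6, 130.3, 84.0]]
```

View pics/c5.png

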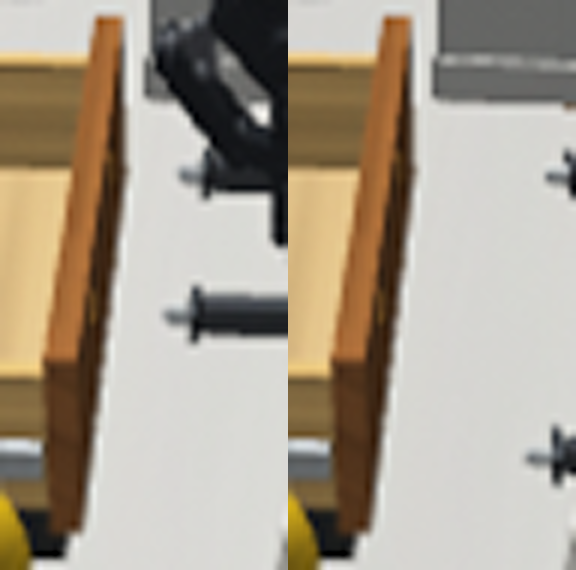

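```bash
cat > side.py <<'E'
from h import *
def proj(c,p):
    q=rot(c).T@(np.array(p,float)-c['eye']); return np.array([c['fx']*q[0]/q[2]+c['cx'],c['fy']*q[1]/q[2]+c['cy']])
if __name__=='__main__':
    d=dict(np.load('pics/side2.npz')); th=np.radians(2.96); X=np.array([np.cos(th),np.sin(th),0]);Y=np.array([-X[1],X[0],0])
    m=np.array([563.6,244.4,54]); tcp=np.array([478.24,240.91+.4,54])
    for s in(48,-48):
        print('hole',proj(d,m+s*Y).round(1),'foot',proj(d,tcp+48*X+s*Y).round(1),'tip',proj(d,tcp+58*X+s*Y).round(1), 'dpx per mm y',(proj(d,m+s*Y+Y)-proj(d,m+s*Y)).round(2),'z',(proj(d,m+s*Y+[0,0,1])-proj(d,m+s*Y)).round(2),'x',(proj(d,m+s*Y+X)-proj(d,m+s*Y)).round(2))
    im=d['pixels'].astype(int)
    print('brass G-?'); 
    print(im[178:190,297:304,1]); print(im[201:214,293:301,1])
    print('spig'); print(im[182:192,310:318].sum(-1)//3); print(im[204:216,307:316].sum(-1)//3)
E
python3 side.py
```

```text
hole [296.2 207.5] foot [312.6 208.2] tip [308.2 208.1] dpx per mm y [-0.03  0.26] z [-0.01 -0.36] x [-0.44 -0.01]
hole [299.3 184.2] foot [314.7 184.9] tip [310.5 184.8] dpx per mm y [-0.03  0.23] z [-0.01 -0.34] x [-0.41 -0.01]
brass G-?
[[105 113 108  49  33  93 196]
 [106 115 107  43  34  93 196]
 [107 113  96  35  34  92 196]
 [107 111  87  35  34  92 196]
 [108 112  90  51  36  93 196]
 [110 112  83  61  38  93 197]
 [112 109  63  52  37  81 182]
 [112 108  53  51  36  67 163]
 [114 109  45  51  38  81 181]
 [116 107  39  47  32  92 196]
 [114  98  37  41  29 106 214]
 [113  87  36  39  33 119 229]]
[[106 110 116 106  43  39  36  58]
 [105 109 113  97  36  39  36  80]
 [107 111 110  87  37  39  35  92]
 [110 112 112  88  37  38  33 106]
 [108 113 111  81  52  40  32 118]
 [110 115 107  65  63  42  39 127]
 [110 114 107  56  63  42  46 137]
 [110 115 105  51  64  39  46 135]
 [110 115 103  45  69  39  57 149]
 [112 113  95  44  63  32  80 181]
 [113 111  86  38  42  28  92 196]
 [113 111  78  37  39  32  90 194]
 [114 107  59  39  39  32 104 212]]
spig
[[217 217 217 216 219 200  69  80]
 [217 218 219 221 216 177  68  63]
 [217 213 199 203 196 146  69  39]
 [215 195 149 155 161 129  55  32]
 [216 193 119 116 120  92  32  29]
 [218 212 173 144 142  96  24  28]
 [216 218 215 202 197 137  40  77]
 [216 216 217 219 212 150  62 158]
 [216 215 216 217 214 189 167 207]
 [216 215 216 216 217 218 219 218]]
[[216 216 216 216 217 217 208 168 186]
 [216 216 215 216 217 218 198  74 127]
 [216 216 216 217 218 214 175  68  87]
 [216 217 218 217 220 211 149  68  44]
 [217 213 195 180 186 182 137  80  35]
 [216 208 158 120 125 127 104  62  30]
 [217 213 182 124 112 116  92  25  31]
 [216 218 213 187 180 177 131  21  22]
 [215 217 218 218 220 214 156  36  96]
 [216 216 216 217 217 210 149  61 166]
 [215 216 216 215 216 213 188 167 205]
 [215 217 215 215 215 216 218 219 218]]
```

```bash
python3 - <<'E'
from h import *
from side import proj
d=dict(np.load('pics/side1.npz')); e=dict(np.load('pics/side2.npz'))
th=np.radians(5.3); X=np.array([np.cos(th),np.sin(th),0]);Y=np.array([-X[1],X[0],0])
b=np.array([443.2,358.8,7])
print('pred table far: bar,foot,spig',[proj(d,b-48*Y+k*X).round(2) for k in(0,48,53)])
def rows(c,u0,u1,v0,v1,bg=None):
    g=c['pixels'].astype(float).mean(-1)
    for u in range(u0,u1):
        r=g[v0:v1,u]; w=np.clip(195-r,0,None); print(u,round((w*np.arange(v0,v1)).sum()/max(w.sum(),1),2),round(w.sum()/150,1),end=' | ')
    print()
rows(d,321,350,226,240); rows(e,307,340,203,217)
th=np.radians(3.0); X=np.array([np.cos(th),np.sin(th),0]);Y=np.array([-X[1],X[0],0])
b=np.array([478.2,241.3,54])
print('pred near: bar,foot,spig',[proj(d,b+48*Y+k*X).round(2) for k in(0,10,48,53)])
E
```

```text
pred table far: bar,foot,spig [array([345.23, 231.61]), array([324.13, 231.68]), array([321.93, 231.69])]
321 233.02 0.1 | 322 233.0 0.9 | 323 233.12 1.0 | 324 233.2 0.9 | 325 233.34 1.1 | 326 232.61 8.3 | 327 232.99 7.1 | 328 232.65 5.5 | 329 232.74 6.3 | 330 232.73 6.3 | 331 232.73 6.2 | 332 232.73 6.2 | 333 232.74 6.2 | 334 232.73 6.2 | 335 232.67 6.1 | 336 232.56 5.9 | 337 232.41 5.6 | 338 232.31 5.4 | 339 232.1 5.0 | 340 232.08 4.9 | 341 232.01 4.8 | 342 232.02 4.8 | 343 232.02 4.8 | 344 231.97 4.7 | 345 231.83 4.4 | 346 231.89 4.1 | 347 231.89 4.1 | 348 232.14 4.5 | 349 232.7 3.1 | 
307 0.0 0.0 | 308 0.0 0.0 | 309 209.25 0.3 | 310 209.43 1.1 | 311 209.59 1.2 | 312 209.58 1.2 | 313 209.75 3.1 | 314 209.23 8.7 | 315 208.84 7.5 | 316 209.11 5.9 | 317 209.28 6.2 | 318 209.28 6.2 | 319 209.27 6.2 | 320 209.28 6.2 | 321 209.3 6.3 | 322 209.43 6.5 | 323 209.46 6.4 | 324 209.53 6.3 | 325 209.53 6.3 | 326 209.53 6.3 | 327 209.52 6.3 | 328 209.52 6.3 | 329 209.52 6.3 | 330 209.53 6.2 | 331 209.48 6.3 | 332 208.26 8.3 | 333 208.38 10.0 | 334 208.69 9.8 | 335 208.77 9.9 | 336 208.97 10.4 | 337 210.78 8.2 | 338 214.2 4.1 | 339 214.25 4.5 | 
pred near: bar,foot,spig [array([333.88, 208.65]), array([329.46, 208.56]), array([312.67, 208.2 ]), array([310.46, 208.15])]
```

```bash
python3 - <<'E'
from h import *
from side import proj
d=dict(np.load('pics/side1.npz')); t=dict(np.load('pics/top1.npz'))
th=np.radians(2.96); X=np.array([np.cos(th),np.sin(th),0]);Y=np.array([-X[1],X[0],0]); m=np.array([563.6,244.4,0])
for z in(84,4):
  for s in(120,-120): print(z,s,'side',proj(d,m+s*Y+[0,0,z]).round(1),proj(d,m+s*Y+12*X+[0,0,z]).round(1),'top',proj(t,m+s*Y+[0,0,z]).round(1))
P=cloud(t); print('top front z',np.median(P[166:169,280:345].reshape(-1,3)[:,2]), 'table near', np.median(P[180:186,280:345,2]))
Q=cloud(d)
im=d['pixels'].astype(int)
for u in (289,291,293,295,296): print(u,'R',im[210:250,u,0])
for v in (225,): print(Q[v,288:298].round(0).tolist())
print('table side', np.median(Q[215:225,310:320,2]))
k=(im[155:250,282:310]); 
print(im[157:166,297:305,0])
E
```

```text
84 120 side [293.1 216.1] [287.4 216. ] top [265.1 170.2]
84 -120 side [301.1 158.6] [296.4 158.5] top [360.7 166.6]
4 120 side [294.2 245.1] [288.8 245. ] top [269.2 177.5]
4 -120 side [301.8 185.1] [297.2 185. ] top [357.9 174.1]
top front z 83.0511518091796 table near -0.2888357559429551
289 R [224 224 216 209 210 198 159 116 121 118  93  98 101 102 108 115 114 108
 101 109 104  82  83  92  92  92  95 105 113 114 118  95  45  30  32  31
  27  25  22   4]
291 R [158 164 168 169 171 173 154 104  77  77  78  84  88  86  85  88  86  86
  80  75  75  77  80  81  80  81  82  85  82  79  81  83  84  82  82  70
  40  22  18   1]
293 R [171 172 174 175 176 179 157 107  82  82  79  78  82  88  87  88  88  87
  86  83  77  74  77  80  81  80  81  83  85  83  80  81  82  82  78  95
 118 136 167 181]
295 R [147 133 120  93  79  68  57  60  61  62  62  64  65  65  66  66  66  68
  70  70  68  66  66  65  66  67  68  66  66  74  79  86  94 104 108 141
 197 216 215 214]
296 R [ 66  59  58  59  60  61  61  61  62  62  62  62  61  60  60  59  58  57
  57  56  55  62  67  74  81  92  99 111 121 131 141 153 165 179 192 206
 217 215 213 214]
[[570.0, 358.0, 55.0], [568.0, 356.0, 53.0], [565.0, 364.0, 60.0], [563.0, 363.0, 59.0], [560.0, 365.0, 60.0], [558.0, 364.0, 60.0], [556.0, 364.0, 60.0], [555.0, 358.0, 56.0], [556.0, 337.0, 39.0], [558.0, 312.0, 19.0]]
table side -0.023760915036120878
[[214 214 214 213 214 214 214 215]
 [215 215 216 216 214 215 215 214]
 [210 188 189 194 198 206 215 215]
 [197 151 155 166 173 185 217 214]
 [193 152 158 170 171 174 217 215]
 [186 153 161 173 169 164 219 216]
 [172 155 163 173 168 154 220 216]
 [166 154 162 172 161 136 221 216]
 [158 154 162 167 137 116 222 217]]
```

>>> play_rows(
  deltas=[
    [0.1,-0.04,-0.01,0,0,0,-1],
    [0.2,0,0,0,0,0,-1],
    [0.2,0,0,0,0,0,-1],
    [0.1,0,0,0,0,0,-1],
    [0,0,0,0,0,0,-1],
    [0,0,0,0,0,0,-1],
    [0,0,0,0,0,0,-1],
    [0,0,0,0,0,0,-1],
  ],
)

```text
time_s: 4.62
eef_pos: [502.3, 238.7, 68.4]
ee_rot: [-0.0, 0.688, 0.725, -0.0]
force: [-0.3, 0.5, -1.7]
grip_width: 0.119
```

```bash
python3 s.py; python3 - <<'E'
from h import *
d=shot('side','side3.png')
cv2.imwrite('pics/c6.png',cv2.resize(d['pixels'][157:232,270:340],None,fx=8,fy=8,interpolation=cv2.INTER_CUBIC)[:,:,::-1])
E
```

```text
4.6167 [502.34 238.72  68.36] jaw yaw 2.98 tool z [-2.e-04 -1.e-04 -1.e+00] F [-0.32  0.46 -1.72] T [-0.055  0.078 -0.039] w 0.119
```

View pics/c6.png

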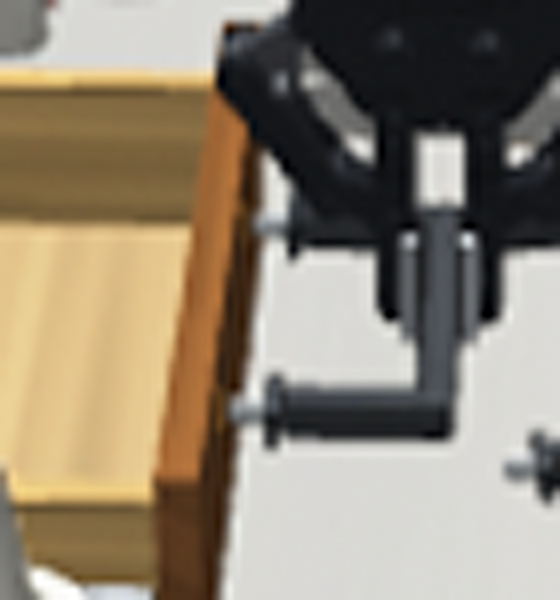

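The spigots are now right in front of the rims: the near one at crop (245,410) beside brass at (222,405), the far one at (265,222). The finger linkage is clear of the front.

>>> play_rows(
  deltas=[
    [0.05,0.015,0,0,0,0,-1],
    [0.05,0.005,0,0,0,0,-1],
    [0.05,0.005,0,0,0,0,-1],
    [0,0,0,0,0,0,-1],
    [0,0,0,0,0,0,-1],
    [0,0,0,0,0,0,-1],
  ],
)

```text
time_s: 5.17
eef_pos: [508.5, 239.7, 68.4]
ee_rot: [-0.0, 0.689, 0.725, -0.0]
force: [0.7, 0.6, -1.0]
grip_width: 0.117
```

```bash
python3 s.py
```

```text
5.1667 [508.51 239.65  68.35] jaw yaw 2.97 tool z [-2.e-04 -0.e+00 -1.e+00] F [ 0.66  0.57 -1.02] T [ 0.033  0.013 -0.025] w 0.117
```

>>> play_rows(
  deltas=[
    [0.05,0.003,0,0,0,0,-1],
    [0.05,0.003,0,0,0,0,-1],
    [0.05,0.003,0,0,0,0,-1],
    [0,0,0,0,0,0,-1],
    [0,0,0,0,0,0,-1],
    [0,0,0,0,0,0,-1],
  ],
)

```text
time_s: 5.67
eef_pos: [514.6, 240.0, 68.4]
ee_rot: [0.0, 0.689, 0.725, 0.0]
force: [0.2, -0.3, -1.2]
grip_width: 0.118
```

```bash
python3 s.py
```

```text
5.6667 [514.58 240.04  68.37] jaw yaw 2.97 tool z [ 0.  0. -1.] F [ 0.16 -0.35 -1.18] T [ 0.022  0.036 -0.008] w 0.118
```

>>> play_rows(
  deltas=[
    [0.05,0.003,0,0,0,0,-1],
    [0.05,0.002,0,0,0,0,-1],
    [0,0,0,0,0,0,-1],
    [0,0,0,0,0,0,-1],
    [0,0,0,0,0,0,-1],
    [0,0,0,0,0,0,-1],
  ],
)

```text
time_s: 6.17
eef_pos: [517.7, 240.2, 68.2]
ee_rot: [-0.001, 0.688, 0.725, -0.001]
force: [-6.1, -1.2, 1.6]
grip_width: 0.114
```

```bash
python3 s.py; python3 - <<'E'
from h import *
d=shot('side','side4.png')
cv2.imwrite('pics/c7.png',cv2.resize(d['pixels'][157:232,270:340],None,fx=8,fy=8,interpolation=cv2.INTER_CUBIC)[:,:,::-1])
E
```

```text
6.1667 [517.66 240.23  68.16] jaw yaw 2.98 tool z [-2.7e-03 -5.0e-04 -1.0e+00] F [-6.09 -1.21  1.59] T [-0.128  0.91  -0.039] w 0.114
```

View pics/c7.png

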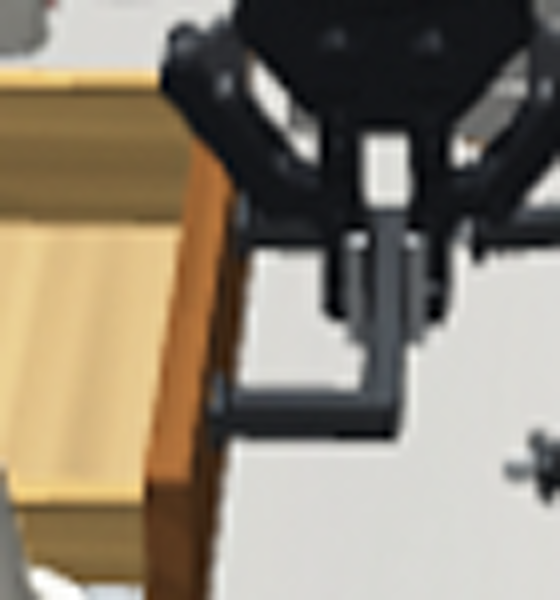

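Both feet are against the front, at crop (215,405) and (240,222), and no spigot is visible. The force is 6 N. I'll press 4 mm more.

>>> play_rows(
  deltas=[
    [0.05,0.003,0,0,0,0,-1],
    [0.045,0.002,0,0,0,0,-1],
    [0,0,0,0,0,0,-1],
    [0,0,0,0,0,0,-1],
    [0,0,0,0,0,0,-1],
    [0,0,0,0,0,0,-1],
    [0,0,0,0,0,0,-1],
    [0,0,0,0,0,0,-1],
  ],
)

```text
time_s: 6.88
eef_pos: [520.4, 240.4, 68.0]
ee_rot: [-0.002, 0.688, 0.725, -0.002]
force: [-11.2, -1.6, 3.7]
grip_width: 0.116
```

```bash
python3 s.py
```

```text
6.8833 [520.43 240.37  67.96] jaw yaw 2.99 tool z [-0.0055 -0.001  -1.    ] F [-11.19  -1.6    3.65] T [-0.186  1.689  0.027] w 0.116
```

>>> play_rows(
  deltas=[
    [0,0,0,0,0,0,-1],
    [0,0,0,0,0,0,-1],
    [0,0,0,0,0,0,-1],
    [0,0,0,0,0,0,-1],
    [0,0,0,0,0,0,-1],
    [0,0,0,0,0,0,-1],
    [0,0,0,0,0,0,-1],
    [0,0,0,0,0,0,-1],
  ],
)

```text
time_s: 7.55
eef_pos: [520.4, 240.4, 68.0]
ee_rot: [-0.002, 0.688, 0.725, -0.002]
force: [-10.9, -0.3, 3.6]
grip_width: 0.116
```

```bash
python3 s.py; python3 - <<'E'
from h import *
d=shot('side','side5.png')
cv2.imwrite('pics/c8.png',cv2.resize(d['pixels'][147:232,260:350],None,fx=7,fy=7,interpolation=cv2.INTER_CUBIC)[:,:,::-1])
E
```

```text
7.55 [520.43 240.4   67.96] jaw yaw 2.99 tool z [-5.5e-03 -9.0e-04 -1.0e+00] F [-10.89  -0.29   3.62] T [-0.176  1.681  0.018] w 0.116
```

View pics/c8.png

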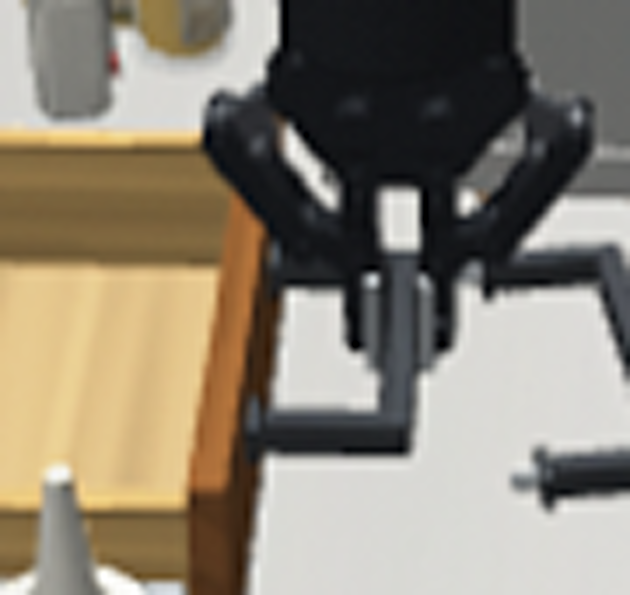

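Both feet lie on the front, at crop (255,430) and (275,270). The push is steady at about 11–12 N with the grip holding, so I'm handing in.

```bash
python3 -c "
from rig import order; print(order.finish_job())"; python3 s.py
```

```text
the job is handed in; nothing more can be done
None
the job is handed in; nothing more can be done
```

I picked up the 96 mm handle by its bar and put both spigots into the drawer's holes. I pressed the feet against the front and handed in still gripping and pressing; the system reported no verdict.

- **Push:** in the last check the wrist read [-10.9, -0.3, 3.6] N, which I take as about 12 N on the drawer once the handle's weight is allowed for. It held steady for 0.7 s at 7.5 s on the clock.
- **Seating:** the last side picture shows both feet on the front and no spigot visible. Push force began only about 10 mm past where the spigot tips would have touched the face, so they went into the holes.
- **Alignment:** the jaws stood at 2.99° against a measured drawer turn of 2.96°, and the tool was tilted about 0.3°.
- **Other objects:** the other two handles and the bystanders were never touched as far as I could tell. I did not re-measure their positions at the end.

**Checks that disagreed or fell short:**
- The side and top views disagreed by 1–2 mm on where the handle sat sideways in the grip. I used a value in between.
- The arm blocked the top view during the fit, so only the side view and the forces confirm it.
- About 4–5 N of upward force built up while pressing, so the spigots may bear slightly on the hole edges.

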